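# Stand the fallen instruction stand back up

### The arm

A 6-joint arm with a two-finger parallel gripper is mounted at the origin on the work surface. World frame = base frame: x ahead of the robot, y to its left, z up, the work surface at z = 0. Lengths are in m, angles in rad, forces in N, time in s.
With the tool pointing down it reaches from about 0.225 to 0.875 m from the base axis. Payload 3.4 kg.
Tool frame: the origin (TCP) lies at the very end of the fingers, on their centre line; the grasp point (between the pads) lies manip.grip_point_offset behind it (manip.grip_point_offset is the distance from the TCP to the grasp point, in m); z points along the fingers, y is the line along which they close (so a half turn about z gives the same grasp; the last joint's range is limited). The gripper opens to 85 mm and grips with 20 to 120 N. Pads are 22 mm wide; open, the fingers measure 114 mm over their backs; the gripper's body (76 mm by 85 mm) begins 54 mm behind the grasp point. The pads swing forward as they close: fully open they stand 13 mm farther back than shut.
Start: joints at [1.038, 0.276, 1.505, -0, 1.361, -0.121], TCP at [0.23, 0.527, 0.231] pointing down, gripper open.
Joint ranges: [-2.89, 2.89], [-0.75, 2.08], [0.22, 2.7], [-1.18, 4.32], [0.11, 2.71], [-2.7, 2.7]. Speed limits (rad/s): [2.57, 2.57, 3.14, 3.14, 3.14, 3.14].

### API

Orientations are given as a unit quaternion [w, x, y, z].
In Python, from rig import manip gives the robot as it stands.
- The arm moves only by the shell command python3 -m pendant 'ROWS' [FORCE]. ROWS is JSON, a list of rows, each an object of numbers: "jaw": the opening, from -1 (shut) to 1 (fully open); "tx", "ty", "tz": the shift along the world's x, y, z in cm; "ax", "ay", "az": the turn, a rotation vector about the world's x, y, z in degrees. In form: [{"jaw": .., "tx": .., "ty": .., "tz": .., "ax": .., "ay": .., "az": ..}, ...]. A call has 1 to 10 rows; each row is the pose to reach, as a shift and turn from the pose commanded when the call began; what a row does not reach only later rows make up. A row lasts 1/8 s, in which the tool goes at most 62.5 mm and 10.7 degrees, less where a joint would pass 70% of its speed; a pose out of reach is approached as far as the arm can. A call with a gripper value outside its range is refused whole. The fingers move at their own pace and stop on an object; FORCE is the grip in N (left out, the last holds). Time passes only in rows, so rows that repeat a pose let the fingers close. It gives the time, the measured TCP pose, the force, the opening and the grip force at its end, in the units of the state.
- manip.get_state(): the state, without advancing time (a new reading comes with each control period).
- manip.get_image(name): name is "scene" or "top" or "wrist"; returns a dict with "pixels" (480x640x3 uint8, blue, green, red), "depth" (480x640 float32, m along the optical axis (not along the pixel's ray), 0 where there is no reading), "fx", "fy", "cx", "cy" (pixels), "pose" (4x4, takes a point from camera to world coordinates). Camera axes: x right, y down, z forward; pixel columns grow to the right and rows downward; lengths in m; the calibration is good to about 2 mm. A picture is of the moment at which its call begins.
- manip.sign_off(): hands the job in; it is judged then, once.
The state is a dict: "clock": time; "qpos": joint angles; "qd": joint speeds; "effort": joint torques, N m; "position": TCP position; "ee_rot": TCP orientation; "contact_force": force on the tool from outside, world axes, zero at the start; "moment": the same for the moment, N m; "width": finger opening in m; "gripper_force": force on a finger pad.
Only numpy, scipy, OpenCV 4.12 (cv2) and the standard library are available. Lean on these libraries where they do the work, as an engineer would, in place of code of your own. Each camera call takes 0.05 s, during which the arm holds its last target. There are 200 camera calls.

### The job

The instruction stand on the electronics bench has fallen onto its back, and the orange jar stands where its blue foot must come down. With closed fingertips, slide the jar along the bench until it is well clear of that spot, still upright, then push the blue foot over so that the stand tips back up and stands on its foot about where it fell. Push gently, do not pinch, lift or carry anything, and leave the other things alone.

Things in the scene. Friction and masses are not known exactly. Their poses are not given: they have to be found in the camera images.
- stand: L-shaped stand, 0.4-0.8 kg, fallen: grey panel 180 x 120 x 5 mm flat on the bench, blue foot plate 120 wide, 110 long, 10 thick, upright at one end. Origin: corner line of the L, on the bench, mid-width. Axes while fallen: x from foot along panel (panel x 0..180 mm, foot x 0..10), y across (-60..60), z up (foot z 0..110). Once stood up, x points up and z forward along the foot
- foot_edge (a point): middle of the foot's free (top) edge, on its face towards the panel (stand frame 10, 0, 110 mm). Push that face near the top towards stand -x with 1-3 N: the stand pivots on its corner line, past about 30 degrees falls onto its foot by itself, panel swinging up. The foot lands on x -110..0, y -60..60 mm of the fallen frame. Pushed slowly, it hardly slides
- jar: closed orange plastic jar with an orange lid, 52 mm across, 45 mm tall, 0.1 to 0.2 kg, upright on the bench on the side of the foot away from the panel. Origin: centre of its underside, z up. Slides when pushed low (under 20 mm height) and stops at once
- tool_cup: bystander: black cup 72 mm across, 90 mm tall, with handles sticking up to 173 mm. Origin: centre of its underside
- bottle: bystander: white bottle with blue cap, 56 mm across, 120 mm tall. Origin: centre of its underside
- module: bystander: closed aluminium box 100 x 65 x 36 mm, with three brass studs on one end. Origin: centre of its underside
There are look-alikes about, which are no part of the job. What is shaped like the stand but yellow is not meant. Several things have the shape of the jar; the one meant has the colours described above.

How it is judged:
On the way, in this order (a step that is already met when the one before it is completed fails the run):
1. the jar stands upright clear of where the foot will land, the stand still lying ((y of jar in the frame of stand above 0.088 m or y of jar in the frame of stand below -0.088 m or x of jar in the frame of stand below -0.138 m or x of jar in the frame of stand above 0.028 m) and angle between jar's own z axis and vertical below 0.1 rad and angle between stand's own x axis and vertical above 1.3 rad), for 0.2 s.
2. the stand stands on its foot (angle between stand's own x axis and vertical below 0.08 rad and height (world z) of stand below 0.006 m), for 0.2 s.
At the end, for the whole second after the job is handed in: the stand rests on its foot, panel vertical within 0.06 rad, corner line within 80 mm of its start; the jar stands upright on the bench, its centre 84 mm or more to either side of the stand's middle, or 24 mm past the foot's front or behind the panel; all at rest; bystanders moved under 30 mm (angle between stand's own x axis and vertical below 0.06 rad and height (world z) of stand below 0.006 m and distance of stand from where it was at the start of the episode below 0.08 m and linear speed of each of stand, jar below 0.02 m/s and angular speed of stand below 0.1 rad/s and angle between jar's own z axis and vertical below 0.06 rad and height (world z) of jar below 0.005 m and (y of jar in the frame of stand above 0.084 m or y of jar in the frame of stand below -0.084 m or z of jar in the frame of stand above 0.134 m or z of jar in the frame of stand below -0.024 m) and distance of each of tool_cup, bottle, module from where it was at the start of the episode below 0.03 m and angle between each of tool_cup, bottle, module's own z axis and vertical below 0.1 rad); the robot touches nothing.
It fails at once if the jar is lifted or tipped (height (world z) of jar above 0.02 m or angle between jar's own z axis and vertical above 0.5 rad).
It fails at once if the stand is lifted or carried (height (world z) of stand above 0.03 m).
It fails at once if the jar or the stand is pinched or pushed harder than 25 N (contact force between the fingers and jar above 25 N or contact force between the fingers and stand above 25 N).
It fails at once if a bystander is moved or tipped (distance of any of tool_cup, bottle, module from where it was at the start of the episode above 0.03 m or angle between any of tool_cup, bottle, module's own z axis and vertical above 0.3 rad).
It also fails if it takes over 51 s, if anything falls off the work surface, if the arm or the gripper's body presses on something with over 40 N, if the wrist force passes 120 N, or if a joint passes its speed limit or range.

## Working session

There is one attempt and no reset: what is moved stays moved. The work goes in short steps, Python scripts to look and compute and a shell command to move; the robot and the scene stay as the last step left them, time stands still between calls to the robot, and variables do not carry over. Pictures are saved under pics/ and viewed, at most 10 in all, crops included, and the job is handed in when it is done.

```bash
mkdir -p pics
cat > h.py <<'E'
import numpy as np, cv2
from rig import manip
def pts(im):
    d=im["depth"]; v,u=np.mgrid[:480,:640]
    P=np.stack([(u-im["cx"])*d/im["fx"],(v-im["cy"])*d/im["fy"],d],-1)
    T=np.array(im["pose"]); return P@T[:3,:3].T+T[:3,3]
E
python3 - <<'E'
from h import *
a=manip.get_image("top"); b=manip.get_image("scene")
cv2.imwrite("pics/t1.png",a["pixels"]); cv2.imwrite("pics/s1.png",b["pixels"])
np.savez("t1.npz",P=pts(a),I=a["pixels"]); np.savez("s1.npz",P=pts(b),I=b["pixels"])
print(manip.get_state(), a["pose"], b["pose"])
E
```

```text
{'clock': 0.1, 'qpos': array([ 1.03803394e+00,  2.76529633e-01,  1.50601288e+00, -3.91853171e-05,
        1.36072150e+00, -1.20962937e-01]), 'qd': array([-0.00049062, -0.00148895, -0.00525072, -0.00090813, -0.00272523,
       -0.00140004]), 'effort': array([ 1.66685462e-03, -4.17700052e+01, -2.46403974e+01, -1.32833343e-04,
        5.73242680e-03, -2.49722768e-05]), 'position': array([0.22990003, 0.52651269, 0.23052491]), 'ee_rot': array([-2.50169576e-04,  2.04443877e-01,  9.78877930e-01, -7.97583009e-04]), 'contact_force': array([ 0.00402721,  0.14864847, -0.72842907]), 'moment': array([-0.04668777,  0.02967138, -0.03210174]), 'gripper_force': 0.0, 'width': 0.08518971493941752} [[ 0.01415428 -0.99426912  0.10596498  0.44387525]
 [-0.99987351 -0.01330531  0.00871446  0.06689308]
 [-0.00725462 -0.10607492 -0.99433168  1.36040537]
 [ 0.          0.          0.          1.        ]] [[ 0.34946306  0.59624346 -0.7227512   1.41156916]
 [ 0.9368043  -0.2087419   0.28075706 -0.24363098]
 [ 0.0165311  -0.77519065 -0.63151102  0.82495935]
 [ 0.          0.          0.          1.        ]]
```

View pics/t1.png

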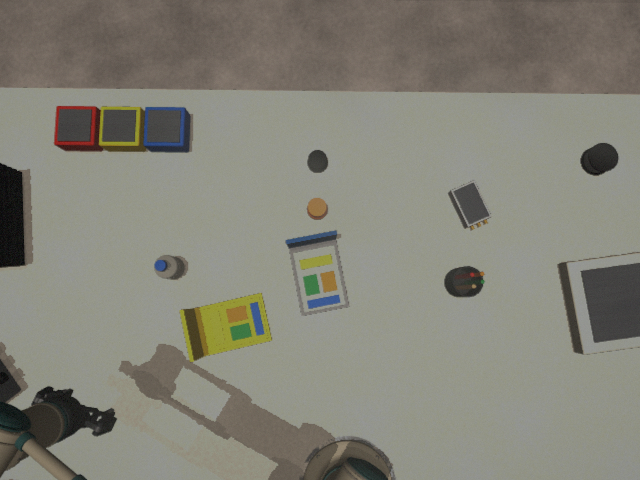

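View pics/s1.png

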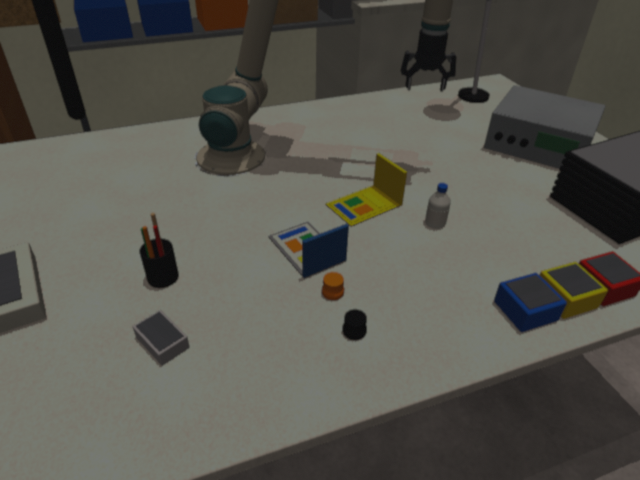

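The top view shows the fallen stand with its blue foot edge at about (313,239) and panel below it. The orange jar is at (317,208), just beyond the foot, with a black look-alike at (317,161). The yellow stand at (228,325) is not ours. The bottle, cup and module are well away.

Run:
```python
from h import *
for n in "ts":
    z=np.load(n+"1.npz"); P=z["P"]; H=cv2.cvtColor(z["I"],cv2.COLOR_BGR2HSV)
    R=(P[...,0]>.3)&(P[...,0]<.85)&(abs(P[...,1]-.1)<.13)
    B=R&(H[...,0]>100)&(H[...,0]<125)&(H[...,1]>110)&(P[...,2]>.02)
    J=R&(H[...,0]>5)&(H[...,0]<20)&(H[...,1]>120)&(P[...,2]>.01)
    L=R&(P[...,2]>.02)&(H[...,2]<45)&(P[...,0]>.7)
    for nm,m in (("foot",B),("jar",J),("black",L)):
        Q=P[m]; print(n,nm,len(Q),np.percentile(Q,[1,50,99],axis=0).round(3).tolist())
        t=Q[Q[:,2]>np.percentile(Q[:,2],99)-.008]
        print("  top",cv2.minAreaRect(t[:,:2].astype(np.float32)*1000), np.median(t[:,2]).round(3))
    # panel: stand bits low
    if n=="t":
        S=R&(P[...,2]<.02)&(P[...,0]<.72)&((H[...,1]>120))
        S[:230]=0;S[320:]=0;S[:,:285]=0;S[:,355:]=0
        print("panel prints",[x for x in cv2.minAreaRect(P[S][:,:2].astype(np.float32)*1000)])
        c=P[238:,:][...]
        print({k:P[v,u].round(3).tolist() for k,(u,v) in dict(cornL=(305,313),cornR=(347,305),pan=(313,275)).items()})
```

```text
t foot 183 [[0.444, 0.038, 0.105], [0.584, 0.096, 0.111], [0.597, 0.149, 1.36]]
  top ((443.875244140625, 66.89308166503906), (0.0, 0.0), 0.0) 1.36
t jar 305 [[0.445, 0.04, 0.01], [0.663, 0.081, 0.045], [0.688, 0.103, 1.308]]
  top ((443.875244140625, 66.89308166503906), (0.0, 0.0), 0.0) 1.36Traceback (most recent call last):
  File "<stdin>", line 9, in <module>
    return _quantile_unchecked(
        a, q, axis, out, overwrite_input, method, keepdims, weights)
    return _ureduce(a,
                    func=_quantile_ureduce_func,
    ...<5 lines>...
                    overwrite_input=overwrite_input,
                    method=method)
    r = func(a, **kwargs)
    result = _quantile(arr,
                       quantiles=q,
    ...<2 lines>...
                       out=out,
                       weights=wgt)
    slices_having_nans = np.isnan(arr[-1, ...])
                                  ~~~^^^^^^^^^
IndexError: index -1 is out of bounds for axis 0 with size 0
```

```bash
cat > m.py <<'E'
from h import *
def meas(n,P,I):
    H=cv2.cvtColor(I,cv2.COLOR_BGR2HSV)
    R=(P[...,0]>.3)&(P[...,0]<.85)&(abs(P[...,1]-.1)<.2)&(P[...,2]<.2)
    B=R&(H[...,0]>100)&(H[...,0]<125)&(H[...,1]>110)&(P[...,2]>.02)
    J=R&(H[...,0]>5)&(H[...,0]<20)&(H[...,1]>120)&(P[...,2]>.02)
    for nm,m in (("foot",B),("jar",J)):
        Q=P[m]
        if not len(Q): continue
        print(n,nm,len(Q),np.percentile(Q,[1,50,99],axis=0).round(3).tolist())
        t=Q[Q[:,2]>np.percentile(Q[:,2],95)-.008]
        print("  top",cv2.minAreaRect(t[:,:2].astype(np.float32)*1000),(t.min(0)+t.max(0))[:2]/2, np.median(t[:,2]).round(3))
    return H,R
E
python3 - <<'E'
from m import *
for n in "ts":
    z=np.load(n+"1.npz"); P=z["P"]; H,R=meas(n,P,z["I"])
    if n=="t":
        S=R&(P[...,2]<.02)&(H[...,1]>120)
        S[:246]=0;S[320:]=0;S[:,:285]=0;S[:,355:]=0
        r=cv2.minAreaRect(P[S][:,:2].astype(np.float32)*1000)
        print("prints",r)
        print({k:P[v,u].round(3).tolist() for k,(u,v) in dict(black=(317,160),blackb=(317,152),cornL=(305,312),cornR=(346,305),pan=(313,275),bottle=(163,266),ylw=(268,300),cup=(463,282),mod=(470,204)).items()})
E
```

```text
t foot 179 [[0.57, 0.038, 0.105], [0.584, 0.096, 0.111], [0.597, 0.149, 0.116]]
  top ((584.58984375, 93.96981048583984), (8.68864631652832, 114.8606185913086), 11.87182903289795) [0.58452063 0.09466553] 0.111
t jar 266 [[0.645, 0.062, 0.032], [0.665, 0.083, 0.046], [0.688, 0.103, 0.052]]
  top ((666.0703125, 82.59075927734375), (44.90956115722656, 41.485347747802734), 0.6147749423980713) [0.66608313 0.08255601] 0.046
prints ((487.816650390625, 73.17292022705078), (119.74882507324219, 77.47089385986328), 12.079421997070312)
{'black': [0.785, 0.083, 0.038], 'blackb': [0.803, 0.083, 0.046], 'cornL': [0.41, 0.108, 0.005], 'cornR': [0.429, 0.007, 0.005], 'pan': [0.502, 0.089, 0.004], 'bottle': [0.513, 0.43, 0.119], 'ylw': [0.438, 0.2, -0.005], 'cup': [0.49, -0.282, 0.005], 'mod': [0.679, -0.292, 0.041]}
s foot 1354 [[0.576, 0.035, 0.021], [0.589, 0.088, 0.071], [0.602, 0.146, 0.113]]
  top ((587.3634643554688, 90.76510620117188), (10.4949951171875, 118.8195571899414), 11.733080863952637) [0.5890488  0.09105325] 0.11
s jar 393 [[0.646, 0.056, 0.021], [0.676, 0.076, 0.045], [0.69, 0.1, 0.05]]
  top ((640.5672607421875, 60.46712875366211), (109.33219909667969, 44.09811782836914), 34.27540588378906) [0.64172214 0.06658842] 0.047
```

```bash
python3 -m pendant '[{"jaw":-1,"tx":4.2,"ty":-3.8,"az":9},{"jaw":-1,"tx":8.4,"ty":-7.6,"az":18},{"jaw":-1,"tx":13,"ty":-11.5,"az":27},{"jaw":-1,"tx":17,"ty":-15.5,"az":36},{"jaw":-1,"tx":21,"ty":-19,"az":36},{"jaw":-1,"tx":25.5,"ty":-23,"az":36},{"jaw":-1,"tx":30,"ty":-27,"az":36},{"jaw":-1,"tx":34,"ty":-31,"az":36},{"jaw":-1,"tx":38.5,"ty":-35,"az":36},{"jaw":-1,"tx":42.3,"ty":-38.2,"az":36}]' 20
python3 -m pendant '[{"jaw":-1},{"jaw":-1},{"jaw":-1},{"jaw":-1}]'
```

```text
invalid input at $[0]: expected keys jaw, tx, ty, tz, ax, ay, az
invalid input at $[0]: expected keys jaw, tx, ty, tz, ax, ay, az
```

All keys are required.

```bash
python3 -m pendant '[{"jaw":-1,"tx":4.2,"ty":-3.8,"tz":0,"ax":0,"ay":0,"az":9},{"jaw":-1,"tx":8.4,"ty":-7.6,"tz":0,"ax":0,"ay":0,"az":18},{"jaw":-1,"tx":13,"ty":-11.5,"tz":0,"ax":0,"ay":0,"az":27},{"jaw":-1,"tx":17,"ty":-15.5,"tz":0,"ax":0,"ay":0,"az":36},{"jaw":-1,"tx":21,"ty":-19,"tz":0,"ax":0,"ay":0,"az":36},{"jaw":-1,"tx":25.5,"ty":-23,"tz":0,"ax":0,"ay":0,"az":36},{"jaw":-1,"tx":30,"ty":-27,"tz":0,"ax":0,"ay":0,"az":36},{"jaw":-1,"tx":34,"ty":-31,"tz":0,"ax":0,"ay":0,"az":36},{"jaw":-1,"tx":38.5,"ty":-35,"tz":0,"ax":0,"ay":0,"az":36},{"jaw":-1,"tx":42.3,"ty":-38.2,"tz":0,"ax":0,"ay":0,"az":36}]' 20
python3 -m pendant '[{"jaw":-1,"tx":0,"ty":0,"tz":0,"ax":0,"ay":0,"az":0},{"jaw":-1,"tx":0,"ty":0,"tz":0,"ax":0,"ay":0,"az":0},{"jaw":-1,"tx":0,"ty":0,"tz":0,"ax":0,"ay":0,"az":0}]'
```

```text
clock: 1.35
position: [0.6545, 0.143, 0.2307]
ee_rot: [-0.0, -0.108, 0.994, 0.0]
contact_force: [0.2, -0.0, 0.3]
width: -0.0001
gripper_force: 0.0
clock: 1.72
position: [0.6521, 0.146, 0.2313]
ee_rot: [-0.0, -0.109, 0.994, 0.0]
contact_force: [0.2, -0.6, 0.1]
width: -0.0001
gripper_force: 0.0
```

```bash
python3 -m pendant '[{"jaw":-1,"tx":0,"ty":0,"tz":-5,"ax":0,"ay":0,"az":0},{"jaw":-1,"tx":0,"ty":0,"tz":-10,"ax":0,"ay":0,"az":0},{"jaw":-1,"tx":0,"ty":0,"tz":-15,"ax":0,"ay":0,"az":0},{"jaw":-1,"tx":0,"ty":0,"tz":-18,"ax":0,"ay":0,"az":0},{"jaw":-1,"tx":0,"ty":0,"tz":-20,"ax":0,"ay":0,"az":0},{"jaw":-1,"tx":0,"ty":0,"tz":-21,"ax":0,"ay":0,"az":0},{"jaw":-1,"tx":0,"ty":0,"tz":-21.8,"ax":0,"ay":0,"az":0},{"jaw":-1,"tx":0,"ty":0,"tz":-21.8,"ax":0,"ay":0,"az":0}]'
python3 - <<'E'
from m import *
a=manip.get_image("top"); meas("t",pts(a),a["pixels"]); b=manip.get_image("scene")
cv2.imwrite("pics/s2.png",cv2.resize(b["pixels"][150:380,220:480],None,fx=2.2,fy=2.2))
E
```

```text
clock: 2.72
position: [0.6531, 0.1453, 0.0136]
ee_rot: [0.0, -0.108, 0.994, 0.0]
contact_force: [-0.3, 0.3, 0.2]
width: 0.0
gripper_force: 0.0
t foot 99 [[0.572, 0.038, 0.106], [0.582, 0.114, 0.111], [0.599, 0.149, 0.116]]
  top ((584.8162841796875, 92.550537109375), (8.707749366760254, 114.80133056640625), 11.897123336791992) [0.58441469 0.0922703 ] 0.111
t jar 155 [[0.646, 0.062, 0.022], [0.666, 0.074, 0.045], [0.688, 0.086, 0.051]]
  top ((666.5069580078125, 73.44450378417969), (24.39104652404785, 42.51029968261719), 86.11837768554688) [0.66702771 0.07394397] 0.046
```

View pics/s2.png

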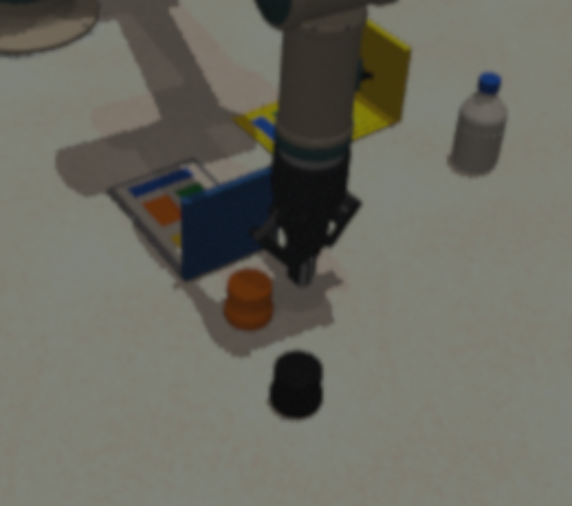

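The fingertips at crop (303,275) are down beside the jar at (248,300), on the side I want to push from.

```bash
python3 -m pendant '[{"jaw":-1,"tx":0.1,"ty":-0.6,"tz":0,"ax":0,"ay":0,"az":0},{"jaw":-1,"tx":0.25,"ty":-1.2,"tz":0,"ax":0,"ay":0,"az":0},{"jaw":-1,"tx":0.35,"ty":-1.7,"tz":0,"ax":0,"ay":0,"az":0},{"jaw":-1,"tx":0.45,"ty":-2.2,"tz":0,"ax":0,"ay":0,"az":0},{"jaw":-1,"tx":0.55,"ty":-2.7,"tz":0,"ax":0,"ay":0,"az":0},{"jaw":-1,"tx":0.65,"ty":-3.2,"tz":0,"ax":0,"ay":0,"az":0},{"jaw":-1,"tx":0.8,"ty":-3.8,"tz":0,"ax":0,"ay":0,"az":0},{"jaw":-1,"tx":0.9,"ty":-4.4,"tz":0,"ax":0,"ay":0,"az":0},{"jaw":-1,"tx":1.05,"ty":-5.0,"tz":0,"ax":0,"ay":0,"az":0},{"jaw":-1,"tx":1.2,"ty":-5.6,"tz":0,"ax":0,"ay":0,"az":0}]'
python3 - <<'E'
from m import *
a=manip.get_image("top"); meas("t",pts(a),a["pixels"]); b=manip.get_image("scene"); meas("s",pts(b),b["pixels"])
E
```

```text
clock: 4.08
position: [0.6653, 0.0886, 0.0133]
ee_rot: [0.0, -0.108, 0.994, 0.0]
contact_force: [0.6, 0.2, -0.2]
width: 0.0001
gripper_force: 0.3
t foot 116 [[0.579, 0.043, 0.104], [0.588, 0.077, 0.111], [0.599, 0.137, 0.116]]
  top ((585.5157470703125, 89.14911651611328), (8.817453384399414, 96.27041625976562), 12.129190444946289) [0.58920594 0.08993173] 0.111
t jar 41 [[0.651, 0.042, 0.041], [0.657, 0.05, 0.047], [0.666, 0.061, 0.053]]
  top ((657.5536499023438, 50.35272216796875), (11.949061393737793, 19.967103958129883), 16.82364845275879) [0.65817061 0.0507962 ] 0.047
s foot 490 [[0.589, 0.032, 0.021], [0.597, 0.05, 0.078], [0.666, 0.077, 0.134]]
  top ((628.6690063476562, 45.24810028076172), (37.844993591308594, 91.90424346923828), 76.15623474121094) [0.63292832 0.04967225] 0.11
s jar 405 [[0.654, 0.027, 0.02], [0.683, 0.047, 0.045], [0.696, 0.075, 0.062]]
  top ((674.3854370117188, 49.447059631347656), (42.91694641113281, 45.53193283081055), 50.10817337036133) [0.67369002 0.0510547 ] 0.047
```

```bash
python3 -m pendant '[{"jaw":-1,"tx":0.15,"ty":-0.65,"tz":0,"ax":0,"ay":0,"az":0},{"jaw":-1,"tx":0.3,"ty":-1.3,"tz":0,"ax":0,"ay":0,"az":0},{"jaw":-1,"tx":0.4,"ty":-1.95,"tz":0,"ax":0,"ay":0,"az":0},{"jaw":-1,"tx":0.55,"ty":-2.6,"tz":0,"ax":0,"ay":0,"az":0},{"jaw":-1,"tx":0.7,"ty":-3.3,"tz":0,"ax":0,"ay":0,"az":0},{"jaw":-1,"tx":0.85,"ty":-4.0,"tz":0,"ax":0,"ay":0,"az":0},{"jaw":-1,"tx":1.0,"ty":-4.7,"tz":0,"ax":0,"ay":0,"az":0},{"jaw":-1,"tx":1.15,"ty":-5.4,"tz":0,"ax":0,"ay":0,"az":0},{"jaw":-1,"tx":1.3,"ty":-6.1,"tz":0,"ax":0,"ay":0,"az":0},{"jaw":-1,"tx":1.4,"ty":-6.5,"tz":0,"ax":0,"ay":0,"az":0}]'
python3 -m pendant '[{"jaw":-1,"tx":-0.2,"ty":1,"tz":0,"ax":0,"ay":0,"az":0},{"jaw":-1,"tx":-0.4,"ty":2,"tz":0,"ax":0,"ay":0,"az":0},{"jaw":-1,"tx":-0.6,"ty":3,"tz":3,"ax":0,"ay":0,"az":0},{"jaw":-1,"tx":-0.6,"ty":3,"tz":8,"ax":0,"ay":0,"az":0},{"jaw":-1,"tx":-0.6,"ty":3,"tz":13,"ax":0,"ay":0,"az":0},{"jaw":-1,"tx":-0.6,"ty":3,"tz":18,"ax":0,"ay":0,"az":0},{"jaw":-1,"tx":-0.6,"ty":8,"tz":20,"ax":0,"ay":0,"az":0},{"jaw":-1,"tx":-0.6,"ty":14,"tz":20,"ax":0,"ay":0,"az":0},{"jaw":-1,"tx":-0.6,"ty":20,"tz":20,"ax":0,"ay":0,"az":0},{"jaw":-1,"tx":-0.6,"ty":20,"tz":20,"ax":0,"ay":0,"az":0}]'
python3 - <<'E'
from m import *
a=manip.get_image("top"); meas("t",pts(a),a["pixels"]); b=manip.get_image("scene"); meas("s",pts(b),b["pixels"])
cv2.imwrite("pics/t3.png",a["pixels"])
E
```

```text
clock: 5.42
position: [0.6793, 0.0234, 0.0133]
ee_rot: [-0.0, -0.108, 0.994, 0.0]
contact_force: [-0.1, 1.2, 0.8]
width: -0.0003
gripper_force: 0.3
clock: 6.68
position: [0.6717, 0.23, 0.213]
ee_rot: [-0.0, -0.111, 0.994, 0.001]
contact_force: [-0.0, -1.5, 0.5]
width: 0.0003
gripper_force: 0.0
t foot 159 [[0.57, 0.038, 0.106], [0.585, 0.086, 0.111], [0.598, 0.149, 0.116]]
  top ((584.8193359375, 92.80955505371094), (9.029569625854492, 115.03701782226562), 11.651822090148926) [0.58446229 0.09242306] 0.111
t jar 256 [[0.667, -0.033, 0.039], [0.687, -0.013, 0.046], [0.708, 0.008, 0.051]]
  top ((688.06103515625, -12.30296516418457), (42.94353485107422, 41.945438385009766), 0.40058210492134094) [ 0.68809534 -0.0123225 ] 0.046
s foot 1373 [[0.576, 0.034, 0.021], [0.589, 0.087, 0.071], [0.602, 0.146, 0.113]]
  top ((585.90380859375, 90.71769714355469), (13.035063743591309, 118.29743957519531), 10.905464172363281) [0.58797747 0.09087688] 0.11
s jar 431 [[0.669, -0.037, 0.02], [0.697, -0.018, 0.045], [0.711, 0.005, 0.05]]
  top ((689.5118408203125, -15.898141860961914), (43.60153579711914, 43.347625732421875), 83.98058319091797) [ 0.68871264 -0.01557924] 0.047
```

View pics/t3.png

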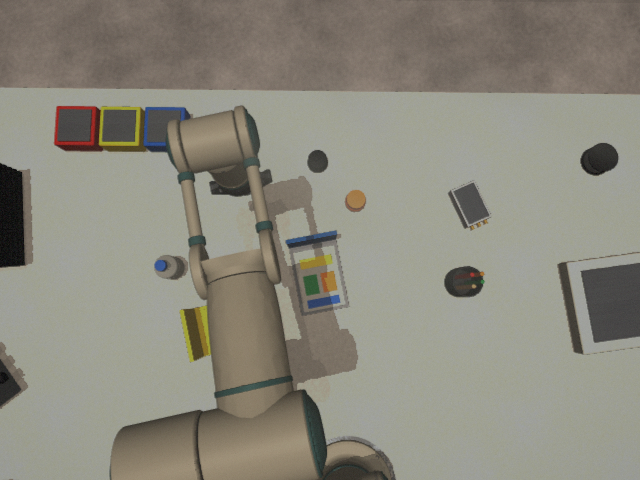

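The jar is at (356,200), moved aside and upright, about 0.12 m along stand +y. The stand hasn't moved. Next I'll go behind the foot, leaning the gripper forward so the rising panel misses its body.

```bash
python3 -m pendant '[{"jaw":-1,"tx":-4,"ty":-4,"tz":0,"ax":-1.7,"ay":8,"az":0},{"jaw":-1,"tx":-8,"ty":-8,"tz":0,"ax":-3.4,"ay":16,"az":0},{"jaw":-1,"tx":-12,"ty":-12,"tz":0,"ax":-5.2,"ay":24.5,"az":0},{"jaw":-1,"tx":-14.2,"ty":-14.3,"tz":0,"ax":-5.2,"ay":24.5,"az":0},{"jaw":-1,"tx":-14.2,"ty":-14.3,"tz":0,"ax":-5.2,"ay":24.5,"az":0},{"jaw":-1,"tx":-14.2,"ty":-14.3,"tz":0,"ax":-5.2,"ay":24.5,"az":0},{"jaw":-1,"tx":-14.2,"ty":-14.3,"tz":0,"ax":-5.2,"ay":24.5,"az":0}]'
python3 - <<'E'
from m import *
from scipy.spatial.transform import Rotation as R
s=manip.get_state(); w,x,y,z=s["ee_rot"]; print(manip.grip_point_offset,R.from_quat([x,y,z,w]).as_matrix().round(2),s["qpos"].round(2))
E
```

```text
clock: 7.65
position: [0.5318, 0.0813, 0.2135]
ee_rot: [-0.215, -0.106, 0.971, -0.022]
contact_force: [-0.4, 1.3, -0.2]
width: -0.0001
gripper_force: 0.0
0.0187 [[-0.89 -0.21 -0.41]
 [-0.2   0.98 -0.09]
 [ 0.42  0.   -0.91]] [ 0.06  0.48  1.31 -0.06  1.78 -1.72]
```

```bash
python3 -m pendant '[{"jaw":-1,"tx":0,"ty":0,"tz":-4,"ax":0,"ay":0,"az":0},{"jaw":-1,"tx":0,"ty":0,"tz":-8,"ax":0,"ay":0,"az":0},{"jaw":-1,"tx":0,"ty":0,"tz":-11,"ax":0,"ay":0,"az":0},{"jaw":-1,"tx":0,"ty":0,"tz":-12.5,"ax":0,"ay":0,"az":0},{"jaw":-1,"tx":0,"ty":0,"tz":-12.5,"ax":0,"ay":0,"az":0},{"jaw":-1,"tx":0,"ty":0,"tz":-12.5,"ax":0,"ay":0,"az":0}]'
python3 - <<'E'
from m import *
b=manip.get_image("scene")
cv2.imwrite("pics/s4.png",cv2.resize(b["pixels"][130:350,220:440],None,fx=2.5,fy=2.5))
E
```

```text
clock: 8.4
position: [0.5321, 0.0812, 0.0894]
ee_rot: [-0.215, -0.106, 0.971, -0.022]
contact_force: [-0.9, 0.0, -0.2]
width: 0.0001
gripper_force: 0.0
```

View pics/s4.png

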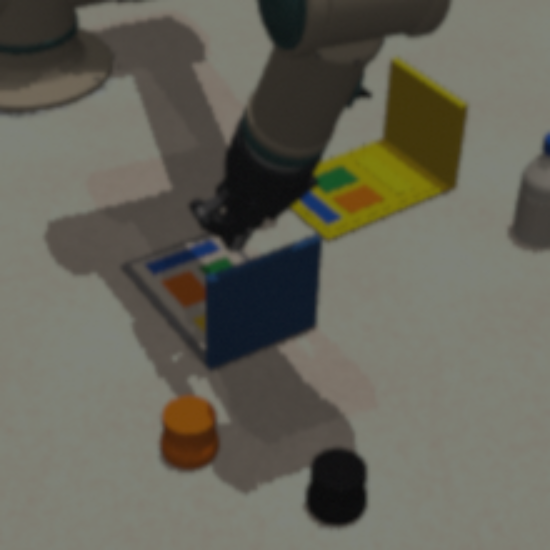

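The fingertips at crop (232,240) are behind the foot's top edge and centred on it, with the body leaning forward above it. Pushing now.

```bash
python3 -m pendant '[{"jaw":-1,"tx":0.8,"ty":0.2,"tz":0,"ax":0,"ay":0,"az":0},{"jaw":-1,"tx":1.6,"ty":0.35,"tz":0,"ax":0,"ay":0,"az":0},{"jaw":-1,"tx":2.2,"ty":0.45,"tz":0,"ax":0,"ay":0,"az":0},{"jaw":-1,"tx":2.6,"ty":0.55,"tz":0,"ax":0,"ay":0,"az":0},{"jaw":-1,"tx":3.0,"ty":0.65,"tz":0,"ax":0,"ay":0,"az":0},{"jaw":-1,"tx":3.4,"ty":0.75,"tz":0,"ax":0,"ay":0,"az":0},{"jaw":-1,"tx":3.8,"ty":0.8,"tz":0,"ax":0,"ay":0,"az":0},{"jaw":-1,"tx":4.2,"ty":0.9,"tz":0,"ax":0,"ay":0,"az":0},{"jaw":-1,"tx":4.6,"ty":1.0,"tz":0,"ax":0,"ay":0,"az":0},{"jaw":-1,"tx":5.0,"ty":1.1,"tz":0,"ax":0,"ay":0,"az":0}]'
python3 - <<'E'
from m import *
b=manip.get_image("scene");meas("s",pts(b),b["pixels"])
E
```

```text
clock: 9.7
position: [0.5815, 0.0921, 0.0882]
ee_rot: [-0.216, -0.105, 0.971, -0.022]
contact_force: [-0.8, -0.5, 0.3]
width: -0.0005
gripper_force: 0.1
s foot 1228 [[0.433, 0.032, 0.021], [0.603, 0.085, 0.065], [0.621, 0.148, 0.112]]
  top ((604.0393676757812, 93.5771484375), (21.130830764770508, 115.74319458007812), 11.053098678588867) [0.60955773 0.09442941] 0.109
s jar 637 [[0.47, -0.037, 0.02], [0.686, -0.008, 0.037], [0.711, 0.067, 0.05]]
  top ((661.0842895507812, 62.69606018066406), (44.92428970336914, 212.8896026611328), 18.930038452148438) [0.6632546  0.06056089] 0.047
```

```bash
python3 -m pendant '[{"jaw":-1,"tx":0.4,"ty":0.1,"tz":0,"ax":0,"ay":0,"az":0},{"jaw":-1,"tx":0.8,"ty":0.2,"tz":-0.1,"ax":0,"ay":0,"az":0},{"jaw":-1,"tx":1.2,"ty":0.25,"tz":-0.2,"ax":0,"ay":0,"az":0},{"jaw":-1,"tx":1.6,"ty":0.35,"tz":-0.3,"ax":0,"ay":0,"az":0},{"jaw":-1,"tx":1.9,"ty":0.4,"tz":-0.4,"ax":0,"ay":0,"az":0},{"jaw":-1,"tx":2.2,"ty":0.45,"tz":-0.5,"ax":0,"ay":0,"az":0},{"jaw":-1,"tx":2.5,"ty":0.55,"tz":-0.6,"ax":0,"ay":0,"az":0},{"jaw":-1,"tx":2.8,"ty":0.6,"tz":-0.7,"ax":0,"ay":0,"az":0}]'
python3 - <<'E'
from m import *
b=manip.get_image("scene");meas("s",pts(b),b["pixels"])
cv2.imwrite("pics/s5.png",cv2.resize(b["pixels"][130:350,220:440],None,fx=2.5,fy=2.5))
E
```

```text
clock: 10.75
position: [0.6091, 0.098, 0.0813]
ee_rot: [-0.216, -0.105, 0.97, -0.022]
contact_force: [0.6, -0.5, 0.3]
width: 0.0001
gripper_force: 0.0
s foot 98 [[0.592, 0.057, 0.148], [0.598, 0.077, 0.157], [0.604, 0.098, 0.165]]
  top ((598.6873779296875, 76.49595642089844), (5.253161907196045, 43.236873626708984), 12.555586814880371) [0.59958803 0.07675299] 0.16
s jar 527 [[0.597, -0.037, 0.02], [0.692, -0.013, 0.046], [0.711, 0.081, 0.157]]
  top ((629.5391845703125, 60.4749755859375), (24.23060417175293, 79.91029357910156), 69.87739562988281) [0.6311996  0.06394644] 0.133
```

View pics/s5.png

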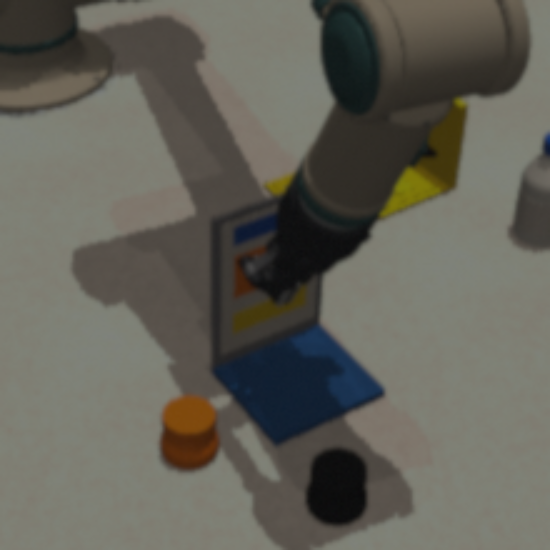

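The stand is upright, with the blue foot flat at crop (300,385), the panel vertical and the jar clear at (190,432). I'll withdraw forward, away from the panel, and then up.

```bash
python3 -m pendant '[{"jaw":-1,"tx":1,"ty":0.2,"tz":0.2,"ax":0,"ay":0,"az":0},{"jaw":-1,"tx":2.5,"ty":0.5,"tz":0.8,"ax":0,"ay":0,"az":0},{"jaw":-1,"tx":4.5,"ty":1,"tz":2,"ax":0,"ay":0,"az":0},{"jaw":-1,"tx":6.5,"ty":1.4,"tz":5,"ax":0,"ay":0,"az":0},{"jaw":-1,"tx":8.5,"ty":1.8,"tz":9,"ax":0,"ay":0,"az":0},{"jaw":-1,"tx":10,"ty":2.1,"tz":13,"ax":0,"ay":0,"az":0},{"jaw":-1,"tx":10,"ty":2.1,"tz":17,"ax":0,"ay":0,"az":0},{"jaw":-1,"tx":10,"ty":2.1,"tz":20,"ax":0,"ay":0,"az":0},{"jaw":-1,"tx":10,"ty":2.1,"tz":20,"ax":0,"ay":0,"az":0},{"jaw":-1,"tx":10,"ty":2.1,"tz":20,"ax":0,"ay":0,"az":0}]'
python3 - <<'E'
from m import *
b=manip.get_image("scene");P=pts(b);meas("s",P,b["pixels"])
H=cv2.cvtColor(b["pixels"],cv2.COLOR_BGR2HSV)
F=(abs(P[...,0]-.64)<.15)&(abs(P[...,1]-.1)<.12)&(abs(P[...,2]-.01)<.008)&(H[...,0]>100)&(H[...,0]<125)&(H[...,1]>110)
print("foot flat",cv2.minAreaRect(P[F][:,:2].astype(np.float32)*1000),P[F][:,2].mean())
print(manip.get_state()["position"])
cv2.imwrite("pics/s6.png",b["pixels"])
E
```

```text
clock: 12.05
position: [0.7092, 0.119, 0.2801]
ee_rot: [-0.216, -0.106, 0.97, -0.022]
contact_force: [0.3, -0.5, 0.5]
width: -0.0002
gripper_force: 0.0
s foot 174 [[0.584, 0.057, 0.146], [0.595, 0.095, 0.157], [0.604, 0.137, 0.17]]
  top ((593.9140014648438, 93.200439453125), (7.355691432952881, 74.38046264648438), 12.273504257202148) [0.59434128 0.09358845] 0.162
s jar 641 [[0.595, -0.037, 0.021], [0.686, -0.007, 0.047], [0.71, 0.088, 0.133]]
  top ((599.1572265625, 72.22914123535156), (6.213351249694824, 32.53894805908203), 17.099613189697266) [0.59825719 0.07250691] 0.127
foot flat ((646.0908813476562, 102.93168640136719), (108.50955963134766, 120.08128356933594), 12.123795509338379) 0.01168100825030864
[0.70897451 0.11897237 0.279569  ]
```

View pics/s6.png

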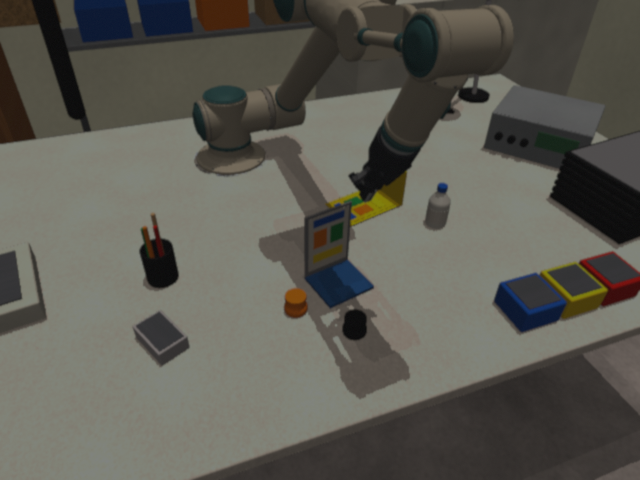

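The stand is upright at (335,255), the jar is upright beside it at (296,302), the arm is clear and the bystanders haven't moved. The jar is 0.12 m to the side of the stand's middle.

```bash
python3 -c "from rig import manip; print(manip.sign_off())"
```

```text
the job is handed in; nothing more can be done
None
```

The job is handed in: the stand is upright on its blue foot about where it fell, the orange jar stands 0.12 m to the side of the stand's middle, and the bystanders look untouched; no verdict was returned.

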